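# Hook the blank carrier tight to the jig's fence

### The arm

A 6-joint arm with a two-finger parallel gripper is mounted at the origin on the work surface. World frame = base frame: x ahead of the robot, y to its left, z up, the work surface at z = 0. Lengths are in m, angles in degrees, forces in N, time in s.
With the tool pointing down it reaches from about 0.4 to 0.825 m from the base axis. Payload 7 kg.
Tool frame: the origin (TCP) lies between the finger pads; the fingertips stand 19 mm ahead of it and the grasp point (between the pads) is the TCP; x points along the fingers, y is the direction in which the jaws open and shut, and the axes are right-handed (so a half turn about x gives the same grasp; the last joint's range is limited). The gripper opens to 88 mm and grips with 3 to 60 N. Pads are 19 mm wide; open, the fingers measure 130 mm over their backs; the gripper's body (78 mm by 193 mm) begins 47 mm behind the grasp point.
Start: joints at [86.923, 20.546, 0.682, 0, -70.136, -16.507], TCP at [0.226, 0.636, 0.246] pointing down, gripper open.
Joint ranges: [-176.03, 176.03], [-82.01, 121.73], [-58.28, 71.71], [-173.87, 95.51], [-174.79, -0.11], [-173.66, 173.66]. Speed limits (degrees/s): [136.94, 136.94, 172.46, 180, 180, 180].

### API

Orientations are given as [roll, pitch, yaw] about the fixed x, y, z axes, in that order (R = Rz(yaw) Ry(pitch) Rx(roll)).
In Python, from plant import * gives the robot as it stands.
- The arm moves only by the tool step_arm, never from a script. Its argument "steps" is a list of rows, each a list of 2 entries, a list of its own where there are three numbers: the shift along the tool's x, y, z in units of 0.02 m (1.0 is 0.02 m), then the turn about the tool's x in units of 6 degrees (1.0 is 6 degrees). A call has 1 to 20 rows; each row shifts and turns the commanded pose from where the row before left it, along the tool's axes as they then stand; what a row does not reach is not made up. A row lasts 1/12 s, in which the tool goes at most 41.7 mm and 7.16 degrees, less where a joint would pass 70% of its speed; a pose out of reach is approached as far as the arm can. A call with a number of a shift or a turn outside -1 to 1 is refused whole. A call with a gripper value outside its range is refused whole. "fingers" is the closure, from 0 (fully open) to 1 (shut), set as the call begins (left out, the last holds). The fingers move at their own pace and stop on an object; "grip_force" is the grip in N (left out, the last holds). Time passes only in rows, so rows that do not move let the fingers close. It gives the time, the measured TCP pose, the force and the opening at its end, in the units of the state.
- get_state(): the state, without advancing time (a new reading comes with each control period).
- capture(name): name is "scene" or "side" or "wrist"; returns the picture (480x640x3 uint8, blue, green, red); there is no depth.
- camera_model(name): a dict with "intrinsics" (3x3 intrinsics, pixels), "rvec" (rotation vector, rad) and "tvec" (3), from world to camera coordinates, as OpenCV has them. Camera axes: x right, y down, z forward; pixel columns grow to the right and rows downward; lengths in m; the calibration is good to about 2 mm. The wrist camera is an equidistant fisheye: a pixel r from the principal point sees the ray r / f radians off the axis. A picture is of the moment at which its call begins: read the wrist's pose just before it. camera_model takes no time and is no camera call; for the wrist camera it gives the pose at the moment of the call.
- close_job(): hands the job in, once; it reports no verdict.
The state is a dict: "time_s": time; "joints": joint angles; "qd": joint speeds; "joint_torque": joint torques, N m; "tcp_pos": TCP position; "eef_rot": TCP orientation; "contact_force": force on the tool from outside, world axes, zero at the start; "moment": the same for the moment, N m; "gripper_width": finger opening in m.
Only numpy, scipy, OpenCV 4.12 (cv2) and the standard library are available. Lean on these libraries where they do the work, as an engineer would, in place of code of your own. Each camera call takes 0.05 s, during which the arm holds its last target.

### The job

On the wooden jig, press the wooden knob of the sprung plunger in so that its hook runs out beyond the steel post on the loose carrier, keep it pressed and slide it sideways by feel until its rod rests lightly against the post, then ease the knob back so that the hook catches the post and draws the carrier tight against the fence, and let go. Do not push or pull hard on the post, do not let the plunger snap back, do not touch the carrier, and leave the other things where they lie.

Things in the scene. Friction and masses are not known exactly. Their poses are not given: they have to be found in the camera images.
- fixture: The jig, fixed to the bench: plywood base 310 x 250 x 15 mm. Origin at bench height in the face of the fence that the carrier must bear on. x points from the knob to the carrier (the way the plunger is pressed and the hook runs out), y is the way its sliding block travels towards the post, z up. Dark fence 200 mm long, just behind x = 0, top at z = 48 mm; side strips leave the carrier 1.5 mm of play each way.
- knob (a point): Centre of the turned wooden knob on the plunger's near end, at jig x = -151 mm + plunger value, 62 mm above the bench: a drum 34 mm in diameter, 28 mm long, axis along the jig's x, free above and on both sides. The block it slides in (50 x 44 mm, top at 82 mm) begins 42 mm from the knob's front face when the plunger is out.
- carriage (a joint): Sliding block's place on its cross rails in m, 0 to 0.100, growing to the jig's +y; it carries plunger, knob and hook. The plunger's axis is at jig y = -0.078 + this value. About 2 N of friction plus some drag; stays where it is left. Starts at 0 to 0.016.
- plunger (a joint): How far the plunger is pressed in m: 0 out, 0.032 at its hard stop, growing to the jig's +x. Spring: 6 N at 0, 14 N at 0.032 (250 N/m). 0.027 to 0.031 takes the hook's lip past the post; with the post hooked and the carrier home on the fence it stays at about 0.012. Let go while pressed, it snaps back.
- hook: Steel hook on the plunger's front end, flat, 8 mm thick, 62 mm above the bench. Axes as the jig's; origin at jig x = plunger value, y = -0.078 + carriage value, bench height. Rod 7 mm wide (y -3.5 to 3.5 mm); a foot runs to y = 21.5 mm, its inner face at x = 13 mm; at its end a lip 5 mm wide turns back to x = 7 mm. The throat between rod and lip is 13 mm wide.
- carrier: Loose wooden carrier, 120 (x) x 160 (y) x 33 mm, about 0.5 kg, a turned blank lying across its far half (top 85 mm above its underside), the post on its near half. Origin: centre of its underside, which lies on the jig's base 15 mm above the bench; axes about as the jig's. Starts 3 to 6 mm off the fence; home on it, the origin is at jig x = 60 mm.
- slot_mid (a point): Middle of the dark cross slot on the carrier's top, 40 mm from its centre towards the fence. The upright steel post, 10 mm in diameter, top 37 mm above this point, 18 mm collar 4 mm high at its foot, is clamped in the slot anywhere up to 25 mm to either side in y: where is not reported, so look or feel for it. More than 25 N of push or pull on it is too hard.
- stub_center (a point): Centre of a wooden dowel stub standing on the base board's near corner, 18 mm in diameter, 20 mm high; leave it.
- offcut_center (a point): Centre of a wooden offcut, 70 x 36 x 28 mm, lying beside the jig; leave it.
- finial_center (a point): Centre (half-way up) of a turned wooden finial, 80 mm high, 44 mm foot, standing beside the jig; leave it.

How it is judged:
By the outcome, as a careful person would: the job done as asked, in the order asked, and still so for the second after the job is handed in, with the robot touching nothing.
It also fails if it takes over 42 s, if anything falls off the work surface, if the arm or the gripper's body presses on something with over 40 N, if the wrist force passes 120 N, or if a joint passes its speed limit or range.

## Working session

There is one attempt and no reset: what is moved stays moved. The work goes in short steps, Python scripts to look and compute and a tool call to move; the robot and the scene stay as the last step left them, time stands still between calls to the robot, and variables do not carry over. Pictures are saved under pics/ and viewed, and the job is handed in when it is done.

Besides the shell and the picture viewer there is one more tool, called after "Emit:" as a command line: name --argument value ..., lists and objects as JSON in quotes. step_arm: Moves the arm, as the interface text tells. Its arguments: {"type":"object","properties":{"steps":{"type":"array","items":{"type":"array"}},"fingers":{"type":"number"},"grip_force":{"type":"number"}},"required":["steps"]}

```bash
ls; mkdir -p pics
python3 - <<'E'
from plant import *
import cv2
s=get_state();print(s)
for n in("scene","side","wrist"):
    cv2.imwrite(f"pics/{n}0.png",capture(n));m=camera_model(n);print(n,m)
E
```

```text
pics
{'time_s': 0.0, 'joints': array([ 8.69230144e+01,  2.05916474e+01,  6.32032742e-01, -1.93061596e-02,
       -7.01363488e+01, -1.65066880e+01]), 'qd': array([ 0.01680388, -0.11158905,  0.07592245, -0.02417754, -0.08529299,
        0.01790592]), 'joint_torque': array([ 1.22572428e-04, -5.82719564e+01,  2.93043441e+01,  6.99671432e+00,
        6.76073789e-03, -1.74824168e-04]), 'tcp_pos': array([0.22612407, 0.63549395, 0.24460961]), 'eef_rot': array([  95.79871169,   89.90233487, -103.79153698]), 'contact_force': array([-0.57215004,  1.06264605,  0.42730057]), 'moment': array([-0.00562398,  0.01155856, -0.00784966]), 'gripper_width': 0.08768900591565895}
scene {'intrinsics': array([[611.07464221,   0.        , 321.9482625 ],
       [  0.        , 611.07464221, 235.68059521],
       [  0.        ,   0.        ,   1.        ]]), 'rvec': array([ 2.18380562,  0.6139838 , -0.28298437]), 'tvec': array([-0.52003617, -0.14170361,  1.16050127])}
side {'intrinsics': array([[606.10569349,   0.        , 328.28733988],
       [  0.        , 606.10569349, 244.59068371],
       [  0.        ,   0.        ,   1.        ]]), 'rvec': array([ 0.90665976, -2.58729313,  0.97801183]), 'tvec': array([0.50050451, 0.30764163, 0.67090252])}
wrist {'intrinsics': array([[371.64829954,   0.        , 322.78232928],
       [  0.        , 371.64829954, 239.83044642],
       [  0.        ,   0.        ,   1.        ]]), 'rvec': array([-1.69364354,  2.40151306,  0.37459626]), 'tvec': array([ 0.67356464, -0.03833119,  0.39069101])}
```

View pics/scene0.png

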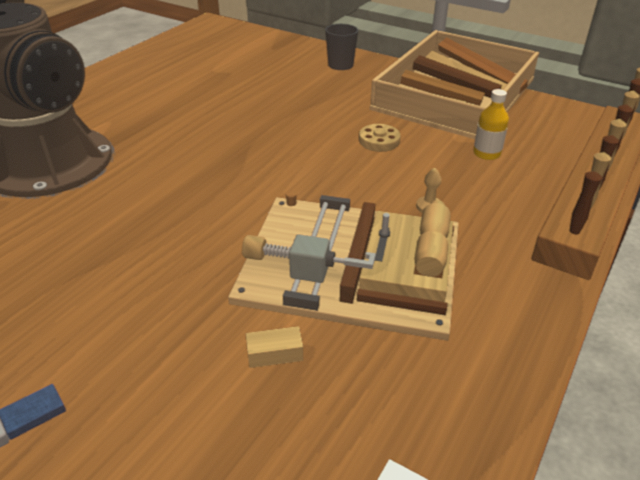

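View pics/side0.png

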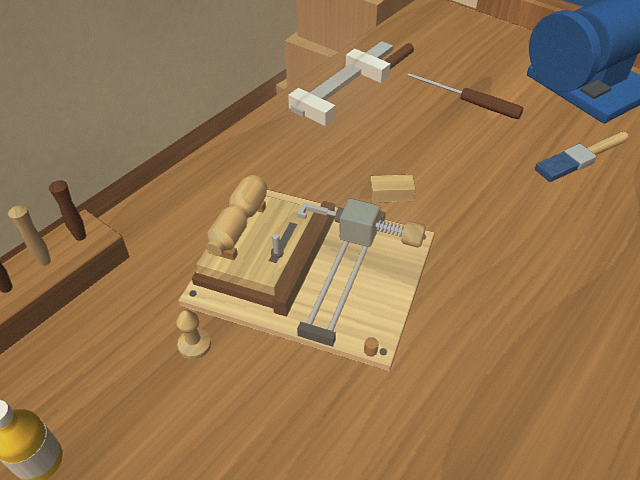

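View pics/wrist0.png

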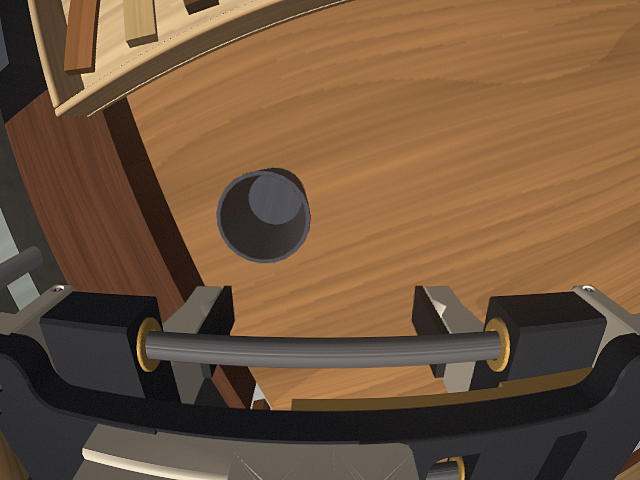

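The scene and side views show the jig (scene about 235-460, 195-330), knob at scene (254,247) and side (414,234), and post at scene (385,228) and side (277,247). I'll enlarge the crops to get precise pixels.

Run:
```python
import cv2
a=cv2.imread('pics/scene0.png')[185:335,225:475];cv2.imwrite('pics/sc_c.png',cv2.resize(a,None,fx=3.2,fy=3.2,interpolation=cv2.INTER_CUBIC))
a=cv2.imread('pics/side0.png')[165:375,170:440];cv2.imwrite('pics/si_c.png',cv2.resize(a,None,fx=2.8,fy=2.8,interpolation=cv2.INTER_CUBIC))
```

```text
(no output)
```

View pics/sc_c.png

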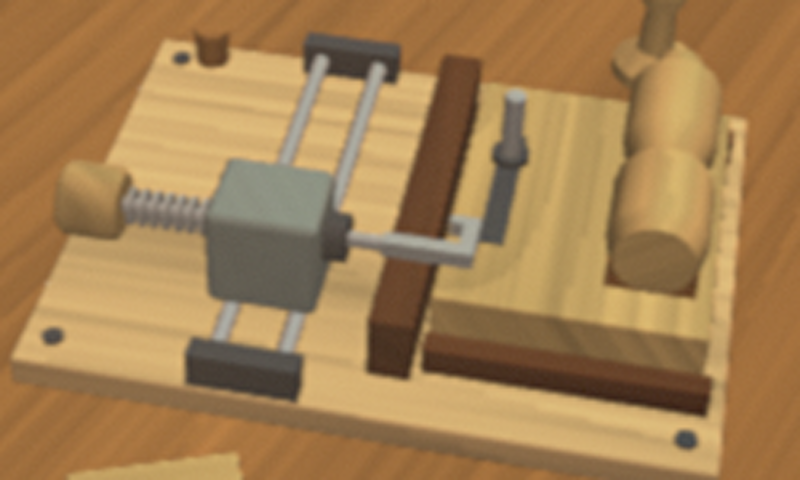

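View pics/si_c.png

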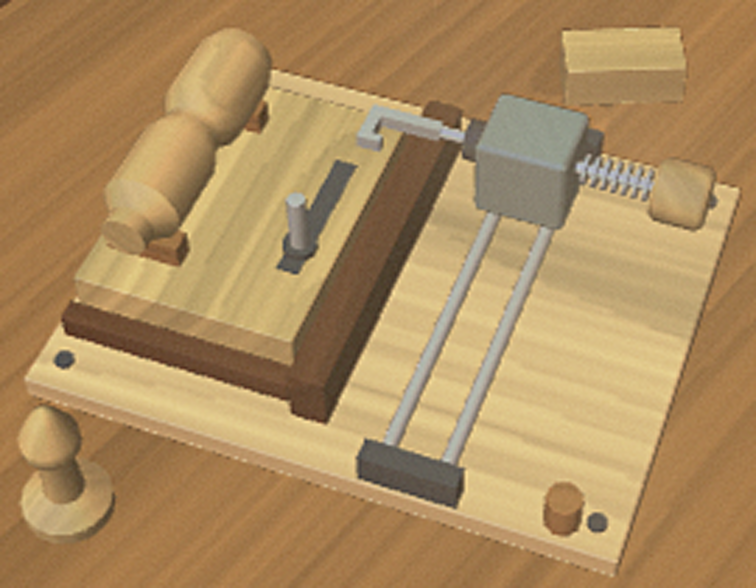

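```bash
cat > h.py <<'E'
from plant import *
import cv2, numpy as np
def cam(n):
    m=camera_model(n);R=cv2.Rodrigues(m['rvec'])[0];return m['intrinsics'],R,np.array(m['tvec'])
def ray(n,p,c=None):
    K,R,t=c or cam(n);d=np.linalg.inv(K)@[p[0],p[1],1];d=R.T@d;return -R.T@t,d/np.linalg.norm(d)
def rayw(p,m):
    K=m['intrinsics'];R=cv2.Rodrigues(m['rvec'])[0];t=np.array(m['tvec'])
    v=np.array([p[0]-K[0,2],p[1]-K[1,2]])/K[0,0];r=np.linalg.norm(v);d=np.r_[v/r*np.sin(r),np.cos(r)]
    return -R.T@t,R.T@d
def plane(r,z): o,d=r;return o+d*(z-o[2])/d[2]
def tri(rs):
    A=sum(np.eye(3)-np.outer(d,d) for o,d in rs);b=sum((np.eye(3)-np.outer(d,d))@o for o,d in rs);p=np.linalg.solve(A,b)
    return p,[round(np.linalg.norm(np.cross(p-o,d))*1e3,1) for o,d in rs]
sc=lambda x,y:ray('scene',(x/3.2+225-.34,y/3.2+185-.34))
si=lambda x,y:ray('side',(x/2.8+170-.32,y/2.8+165-.32))
E
python3 - <<'E'
from h import *
np.set_printoptions(precision=4,suppress=True)
for k,r in dict(n_m=sc(18,360),n_p=sc(165,40),f_p=sc(745,118),f_m=sc(720,460)).items():print('sc',k,plane(r,.015))
for k,r in dict(n_m=si(740,187),n_p=si(613,563),f_p=si(28,380),f_m=si(275,70)).items():print('si',k,plane(r,.015))
print('knob',tri([sc(92,198),si(684,194)]),plane(sc(92,198),.062),plane(si(684,194),.062))
print('post',tri([sc(515,97),si(296,201)]),plane(sc(515,97),.085),plane(si(296,201),.085))
print('fence far+y top',plane(sc(481,62),.048), '-y', plane(sc(412,325),.048))
print('fence si +y', plane(si(292,383),.048),'near', plane(si(330,390),.048))
E
```

```text
sc n_m [ 0.5298 -0.1199  0.015 ]
sc n_p [0.4473 0.1137 0.015 ]
sc f_p [0.7379 0.2131 0.015 ]
sc f_m [ 0.8157 -0.0132  0.015 ]
si n_m [ 0.527  -0.1205  0.015 ]
si n_p [0.4472 0.1171 0.015 ]
si f_p [0.7354 0.2147 0.015 ]
si f_m [ 0.7905 -0.0291  0.015 ]
knob (array([ 0.5282, -0.0573,  0.0625]), [np.float64(0.3), np.float64(0.3)]) [ 0.5276 -0.0569  0.062 ] [ 0.5287 -0.0575  0.062 ]
post (array([0.6665, 0.0839, 0.0833]), [np.float64(0.4), np.float64(0.4)]) [0.6671 0.0815 0.085 ] [0.6658 0.0852 0.085 ]
fence far+y top [0.6199 0.1438 0.048 ] -y [ 0.6822 -0.0404  0.048 ]
fence si +y [0.6133 0.1501 0.048 ] near [0.5965 0.1418 0.048 ]
```

```bash
cat >> h.py <<'E'
from scipy.spatial.transform import Rotation as Ro
YAW=18.9
O=np.array([.650,.053,0]);c,s_=np.cos(np.radians(YAW)),np.sin(np.radians(YAW));EX=np.array([c,s_,0]);EY=np.array([-s_,c,0])
def jig(p): d=np.array(p)-O; return np.array([d@EX,d@EY,d[2]])
def st():
    s=get_state();R=Ro.from_euler('xyz',s['eef_rot'],degrees=True).as_matrix()
    f=s['contact_force'];print('t',round(s['time_s'],2),'tcp',s['tcp_pos'].round(4),'jig mm',(jig(s['tcp_pos'])*1e3).round(1),'Fjig',np.array([f@EX,f@EY,f[2]]).round(2),'w',round(s['gripper_width'],4))
    return s,R
def to(p):
    s,R=st();print('tool y',R[:,1].round(3),'units',(R.T@(np.array(p)-s['tcp_pos'])/.02).round(2))
E
python3 - <<'E'
from h import *
s,R=st();print(R.round(3));yy=R[:,1];print('yaw of tool y',np.degrees(np.arctan2(yy[1],yy[0])),'jigy',YAW+90)
to([.529,-.057,.2]);print(s['joints'][5])
E
```

```text
t 0.15 tcp [0.2262 0.6356 0.2448] jig mm [-212.2  688.5  244.8] Fjig [-0.65  0.78 -0.16] w 0.0883
[[-0.    -0.335 -0.942]
 [-0.001 -0.942  0.335]
 [-1.     0.001 -0.   ]]
yaw of tool y -109.59145209918465 jigy 108.9
t 0.15 tcp [0.2262 0.6356 0.2448] jig mm [-212.2  688.5  244.8] Fjig [-0.65  0.78 -0.16] w 0.0883
tool y [-0.335 -0.942  0.001] units [  2.28  27.55 -25.88]
-16.50836901221584
```

Run:
```python
from h import *
s,R=st();m=camera_model('wrist');C=-cv2.Rodrigues(m['rvec'])[0].T@m['tvec'];print('cam in tool',R.T@(C-s['tcp_pos']),'axis',R.T@cv2.Rodrigues(m['rvec'])[0][2])
```

```text
t 0.15 tcp [0.2262 0.6356 0.2448] jig mm [-212.2  688.5  244.8] Fjig [-0.65  0.78 -0.16] w 0.0883
cam in tool [-0.13820954  0.00089406 -0.08297113] axis [ 9.52224817e-01 -2.97251015e-04  3.05397790e-01]
```

Emit:
step_arm --steps '[[[0,1,-0.94],0],[[0,1,-0.94],0],[[0,1,-0.94],0],[[0,1,-0.94],0],[[0,1,-0.94],0],[[0,1,-0.94],0],[[0,1,-0.94],0],[[0,1,-0.94],0],[[0,1,-0.94],0],[[0,1,-0.94],0],[[0,1,-0.94],0],[[0,1,-0.94],0],[[0,1,-0.94],0],[[0,1,-0.94],0],[[0,1,-0.94],0],[[0,1,-0.94],0],[[0,1,-0.94],0],[[0,1,-0.94],0],[[0,1,-0.94],0],[[0,1,-0.94],0]]' --fingers 0

```text
time_s: 1.82
tcp_pos: [0.4466, 0.1317, 0.2456]
eef_rot: [-83.5, 90.0, 76.9]
contact_force: [1.2, 0.5, -0.6]
gripper_width: 0.0875
```

Emit:
step_arm --steps '[[[0,1,-0.94],0],[[0,1,-0.94],0],[[0,1,-0.94],0],[[0,1,-0.94],0],[[0,1,-0.94],0],[[0,1,-0.94],0],[[0,1,-0.94],0],[[0,0.5,-0.5],1],[[0.1,0,0],1],[[0.1,0,0],1],[[0.1,0,0],1],[[0.1,0,0],1],[[0.1,0,0],1],[[0.1,0,0],1],[[0.1,0,0],1],[[0.1,0,0],1],[[0.1,0,0],1],[[0.1,0,0],1],[[0.1,0,0],1],[[0.1,0,0],1]]'

```text
time_s: 3.48
tcp_pos: [0.5294, -0.0558, 0.2213]
eef_rot: [103.7, 90.0, -174.2]
contact_force: [0.0, -0.6, -0.1]
gripper_width: 0.0877
```

Emit:
step_arm --steps '[[[0.1,0,0],1],[[0.1,0,0],1],[[0.1,0,0],1],[[0.1,0,0],1],[[0.1,0,0],1],[[0.1,0,0],1],[[0.1,0,0],1],[[0.1,0,0],1],[[0.1,0,0],1],[[0.1,0,0],1],[[0,0,0],0.58],[[0,0,0],0],[[0,0,0],0]]'

```text
time_s: 4.57
tcp_pos: [0.5295, -0.0557, 0.2015]
eef_rot: [161.6, 90.0, -179.3]
contact_force: [-0.3, -1.0, 0.8]
gripper_width: 0.0878
```

Run:
```python
from h import *
to([.5282,-.0573,.064]);m=camera_model('wrist');import pickle;pickle.dump(m,open('m1.pkl','wb'))
cv2.imwrite('pics/wrist1.png',capture('wrist'))
```

```text
t 4.57 tcp [ 0.5295 -0.0557  0.2015] jig mm [-149.2  -63.9  201.5] Fjig [-0.56 -0.87  0.82] w 0.0878
tool y [-0.327  0.945  0.   ] units [ 6.87 -0.05 -0.09]
```

View pics/wrist1.png

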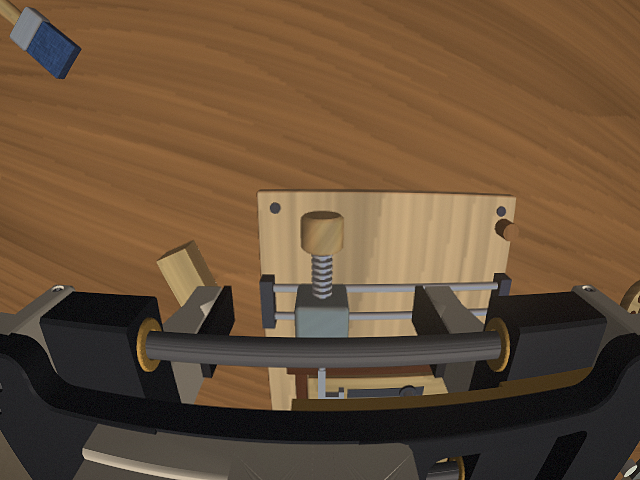

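Run:
```python
from h import *
import pickle
m=pickle.load(open('m1.pkl','rb'))
for n,p,z in [('knob topmid-ish',(322,218),.079),('knob axis front',(322,252),.062),('rod',(322,380),.062),('rod near',(320,372),.062),('corner-',(258,191),.015),('corner+',(516,197),.015)]:
    q=plane(rayw(p,m),z);print(n,q.round(4),(jig(q)*1e3).round(1))
a=cv2.imread('pics/wrist1.png')[180:420,240:540];cv2.imwrite('pics/w1c.png',cv2.resize(a,None,fx=2.5,fy=2.5,interpolation=cv2.INTER_CUBIC))
```

```text
knob topmid-ish [ 0.5139 -0.0623  0.079 ] [-166.1  -65.    79. ]
knob axis front [ 0.5443 -0.0519  0.062 ] [-133.9  -65.    62. ]
rod [ 0.6662 -0.0099  0.062 ] [ -5.1 -64.8  62. ]
rod near [ 0.6575 -0.0149  0.062 ] [-14.9 -66.7  62. ]
corner- [ 0.5244 -0.1194  0.015 ] [-174.7 -122.4   15. ]
corner+ [0.4458 0.1142 0.015 ] [-173.3  124.    15. ]
```

View pics/w1c.png

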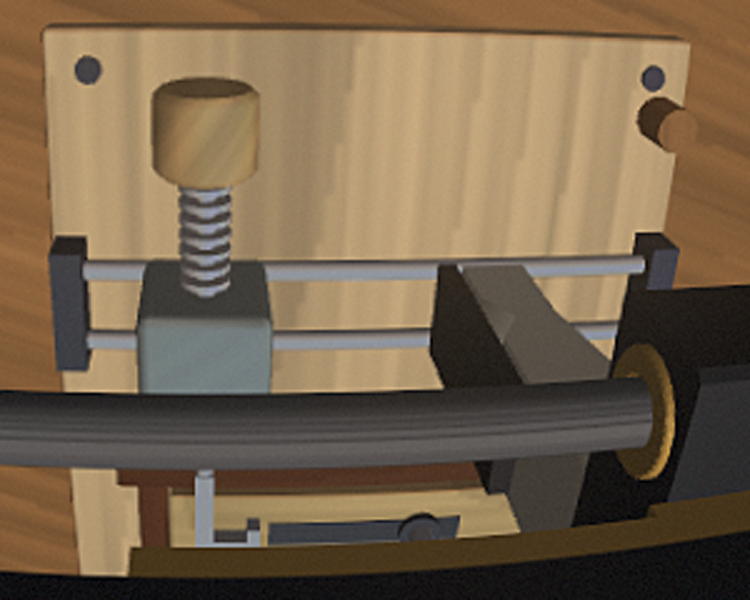

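Run:
```python
from h import *
import pickle
m=pickle.load(open('m1.pkl','rb'))
w=lambda x,y,z:(jig(plane(rayw((x/2.5+240-.3,y/2.5+180-.3),m),z))*1e3).round(1)
for n,a in dict(collL=(398,530,.052),collR=(442,530,.052),rodL=(197,510,.066),rodR=(213,510,.066),lipR=(260,525,.066),lipL=(246,525,.066),slotL=(268,533,.048),slotR=(462,520,.048)).items(): print(n,w(*a))
```

```text
collL [21.4 13.5 52. ]
collR [22.9 32.4 52. ]
rodL [ -3.8 -68.1  66. ]
rodR [ -3.8 -62.1  66. ]
lipR [  4.  -44.2  66. ]
lipL [  3.9 -49.5  66. ]
slotL [ 24.1 -39.4  48. ]
slotR [21.5 41.7 48. ]
```

Emit:
step_arm --steps '[[[1,-0.05,-0.05],0],[[1,0,0],0],[[1,0,0],0],[[1,0,0],0],[[1,0,0],0],[[0.8,0,0],0],[[0.6,0,0],0],[[0.3,0,0],0],[[0.15,0,0],0],[[0,0,0],0]]'

```text
time_s: 5.45
tcp_pos: [0.5289, -0.0571, 0.0643]
eef_rot: [179.5, 90.0, -161.6]
contact_force: [-0.9, -0.1, 0.2]
gripper_width: 0.0877
```

Emit:
step_arm --steps '[[[0,0,0],0],[[0,0,0],0],[[0,0,0],0],[[0,0,0],0],[[0,0,0],0],[[0,0,0],0],[[0,0,0],0],[[0,0,0],0]]' --fingers 1 --grip_force 35

```text
time_s: 6.12
tcp_pos: [0.529, -0.057, 0.0646]
eef_rot: [1.5, 90.0, 20.4]
contact_force: [-0.3, 0.4, -0.5]
gripper_width: 0.04
```

Run:
```python
from h import *
st();cv2.imwrite('pics/w2.png',capture('wrist'));cv2.imwrite('pics/si2.png',capture('side'))
```

```text
t 6.12 tcp [ 0.529  -0.057   0.0646] jig mm [-150.2  -64.9   64.6] Fjig [-0.18  0.53 -0.48] w 0.04
```

View pics/w2.png

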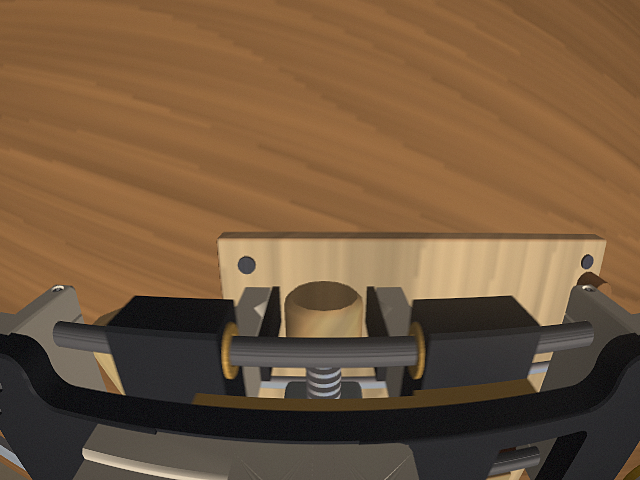

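View pics/si2.png

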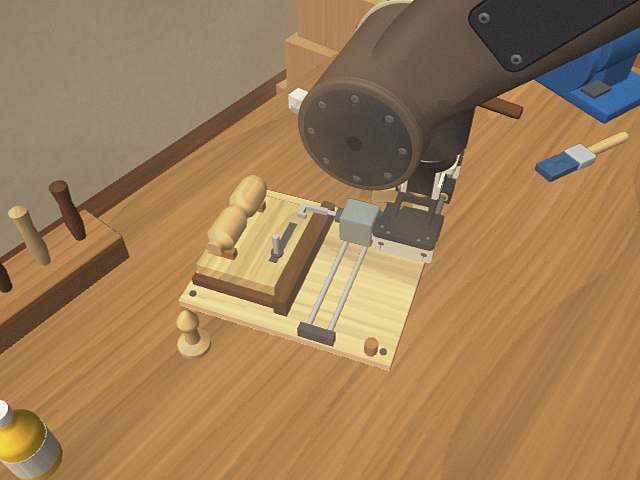

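The gripper straddles the knob (wrist view, knob at (323,310)), with the fingers still closing (40 mm). The side view shows the hook, post and finial undisturbed. I'll finish the closing.

Emit:
step_arm --steps '[[[0,0,0],0],[[0,0,0],0],[[0,0,0],0],[[0,0,0],0]]'

```text
time_s: 6.55
tcp_pos: [0.5289, -0.057, 0.0645]
eef_rot: [160.3, 90.0, 179.2]
contact_force: [-0.8, 0.4, 1.3]
gripper_width: 0.0329
```

Run:
```python
from h import *
st()
```

```text
t 6.55 tcp [ 0.5289 -0.057   0.0645] jig mm [-150.2  -64.8   64.5] Fjig [-0.64  0.63  1.33] w 0.0329
```

Emit:
step_arm --steps '[[[0,0,0.1],0],[[0,0,0.1],0],[[0,0,0.1],0],[[0,0,0.1],0],[[0,0,0.1],0],[[0,0,0.1],0],[[0,0,0.1],0],[[0,0,0.1],0],[[0,0,0.1],0],[[0,0,0.1],0],[[0,0,0],0]]'

```text
time_s: 7.47
tcp_pos: [0.5452, -0.0515, 0.0644]
eef_rot: [175.6, 89.7, -165.5]
contact_force: [-10.7, -2.1, 10.6]
gripper_width: 0.0332
```

Run:
```python
from h import *
st();cv2.imwrite('pics/si3.png',capture('side')[180:300,220:460])
```

```text
t 7.47 tcp [ 0.5452 -0.0515  0.0644] jig mm [-133.   -64.9   64.4] Fjig [-10.76   1.44  10.64] w 0.0332
```

View pics/si3.png

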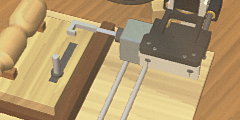

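Emit:
step_arm --steps '[[[-0.03,0,0.1],0],[[-0.03,0,0.1],0],[[-0.03,0,0.1],0],[[0,0,0.1],0],[[0,0,0.1],0],[[0,0,0.1],0],[[0,0,0.03],0],[[0,0,0],0]]'

```text
time_s: 8.18
tcp_pos: [0.5545, -0.0483, 0.0646]
eef_rot: [173.6, 89.4, -167.6]
contact_force: [-12.2, -4.8, 4.0]
gripper_width: 0.0334
```

Run:
```python
from h import *
s,R=st();print(R.round(3))
cv2.imwrite('pics/si4.png',cv2.resize(capture('side')[180:300,220:460],None,fx=3,fy=3,interpolation=cv2.INTER_CUBIC))
```

```text
t 8.18 tcp [ 0.5545 -0.0483  0.0646] jig mm [-123.2  -64.8   64.6] Fjig [-13.07  -0.64   3.98] w 0.0334
[[-0.011 -0.323  0.946]
 [-0.002  0.946  0.323]
 [-1.     0.001 -0.011]]
```

View pics/si4.png

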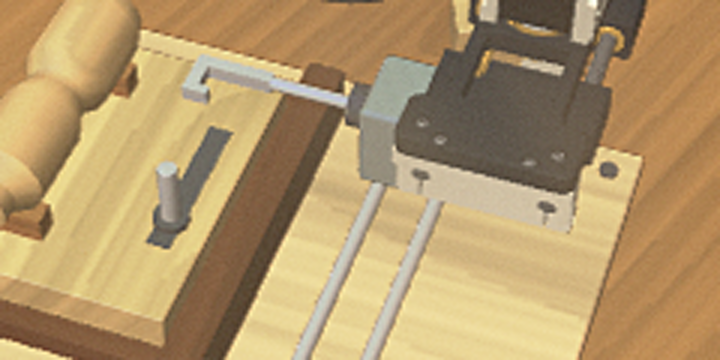

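Emit:
step_arm --steps '[[[0,0,0.05],0],[[0,0,0.05],0],[[0,0,0],0]]'

```text
time_s: 8.48
tcp_pos: [0.5562, -0.0476, 0.0646]
eef_rot: [173.6, 89.4, -167.6]
contact_force: [-12.4, -5.6, 3.9]
gripper_width: 0.0332
```

Run:
```python
from h import *
s,R=st()
cv2.imwrite('pics/si5.png',cv2.resize(capture('side')[180:280,220:380],None,fx=5,fy=5,interpolation=cv2.INTER_CUBIC))
cv2.imwrite('pics/sc5.png',cv2.resize(capture('scene')[190:300,330:470],None,fx=5,fy=5,interpolation=cv2.INTER_CUBIC))
```

```text
t 8.48 tcp [ 0.5562 -0.0476  0.0646] jig mm [-121.4  -64.8   64.6] Fjig [-13.54  -1.27   3.9 ] w 0.0332
```

View pics/si5.png

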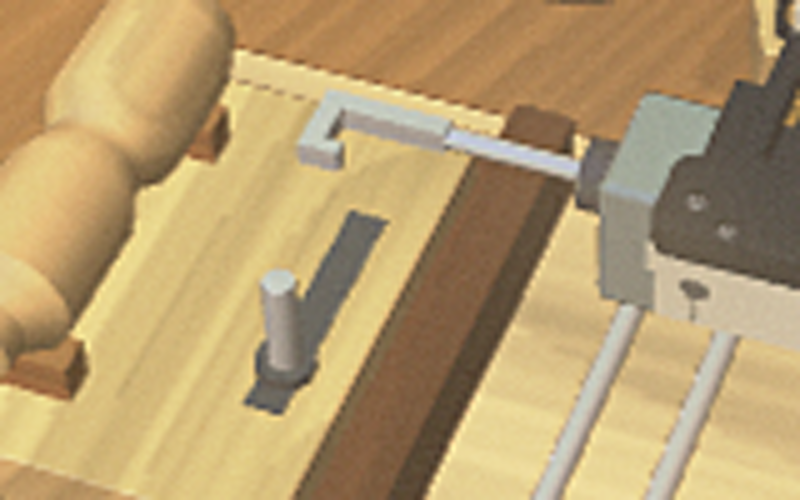

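View pics/sc5.png

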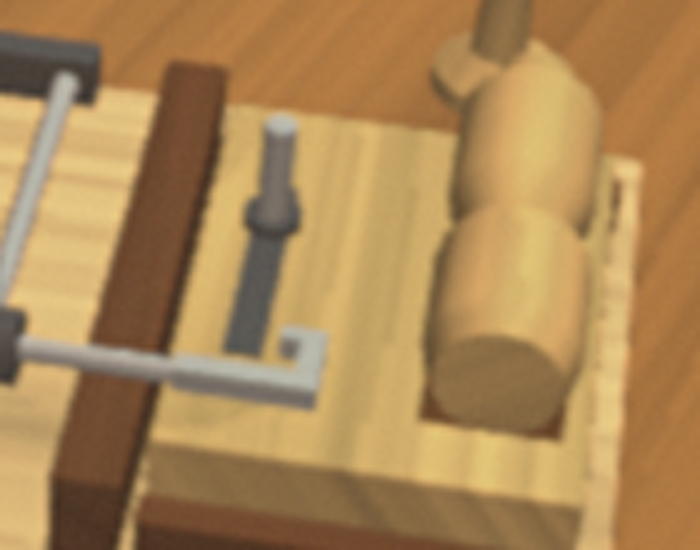

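Run:
```python
from h import *
sc=lambda x,y:ray('scene',(x/5+330-.4,y/5+190-.4)); si=lambda x,y:ray('side',(x/5+220-.4,y/5+180-.4))
J=lambda r,z:(jig(plane(r,z))*1e3).round(1)
print('lip tip sc',J(sc(282,338),.066),'si',J(si(342,150),.066))
print('foot outer corner sc',J(sc(318,392),.066),'si',J(si(327,93),.066))
print('post top sc',J(sc(281,124),.085),'si',J(si(278,280),.085))
```

```text
lip tip sc [ 37.  -50.1  66. ] si [ 36.5 -45.8  66. ]
foot outer corner sc [ 49.6 -70.2  66. ] si [ 49.9 -66.6  66. ]
post top sc [25.5 22.9 85. ] si [26.2 24.  85. ]
```

Emit:
step_arm --steps '[[[0,0.1,0],0],[[0,0.2,0],0],[[0,0.2,0],0],[[0,0.2,0],0],[[0,0.2,0],0],[[0,0.2,0],0],[[0,0.2,0],0],[[0,0.2,0],0],[[0,0.2,0],0],[[0,0.2,0],0],[[0,0.2,0],0],[[0,0.2,0],0],[[0,0.2,0],0],[[0,0.2,0],0],[[0,0.1,0],0],[[0,0,0],0]]'

```text
time_s: 9.92
tcp_pos: [0.5378, 0.0052, 0.0646]
eef_rot: [178.0, 89.4, -163.1]
contact_force: [-13.4, -4.2, 5.1]
gripper_width: 0.0328
```

Run:
```python
from h import *
s,R=st()
cv2.imwrite('pics/sc6.png',cv2.resize(capture('scene')[190:300,330:470],None,fx=5,fy=5,interpolation=cv2.INTER_CUBIC))
```

```text
t 9.92 tcp [0.5378 0.0052 0.0646] jig mm [-121.6   -8.9   64.6] Fjig [-14.04   0.37   5.07] w 0.0328
```

View pics/sc6.png

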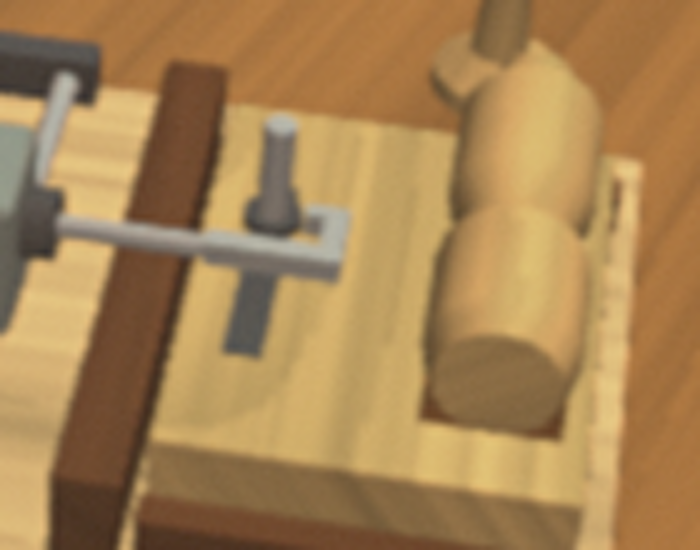

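The hook sits just short of the post at scene crop (330,240), with the lip beyond it in x. I'll continue slowly.

Emit:
step_arm --steps '[[[0,0.1,0],0],[[0,0.1,0],0],[[0,0.1,0],0],[[0,0.1,0],0],[[0,0.1,0],0],[[0,0.1,0],0],[[0,0.1,0],0],[[0,0.1,0],0],[[0,0.1,0],0]]'

```text
time_s: 10.72
tcp_pos: [0.5321, 0.0216, 0.0646]
eef_rot: [-178.8, 89.3, -160.0]
contact_force: [-12.2, -6.3, 3.5]
gripper_width: 0.0328
```

Run:
```python
from h import *
s,R=st()
```

```text
t 10.72 tcp [0.5321 0.0216 0.0646] jig mm [-121.7    8.5   64.6] Fjig [-13.56  -2.06   3.55] w 0.0328
```

Emit:
step_arm --steps '[[[0,0.05,0],0],[[0,0.05,0],0]]'

```text
time_s: 10.88
tcp_pos: [0.5315, 0.0235, 0.0646]
eef_rot: [-178.8, 89.4, -159.9]
contact_force: [-12.2, -6.3, 3.4]
gripper_width: 0.0328
```

Run:
```python
from h import *
s,R=st()
```

```text
t 10.88 tcp [0.5315 0.0235 0.0646] jig mm [-121.7   10.5   64.6] Fjig [-13.6   -1.96   3.42] w 0.0328
```

Emit:
step_arm --steps '[[[0,0.04,0],0],[[0,0.04,0],0]]'

```text
time_s: 11.05
tcp_pos: [0.531, 0.025, 0.0646]
eef_rot: [-178.7, 89.3, -159.9]
contact_force: [-10.5, -4.9, 3.1]
gripper_width: 0.0324
```

```bash
python3 -c "from h import *;st()"
```

```text
t 11.05 tcp [0.531  0.025  0.0646] jig mm [-121.7   12.    64.6] Fjig [-11.49  -1.26   3.13] w 0.0324
```

Emit:
step_arm --steps '[[[0,0.03,0],0],[[0,0.03,0],0]]'

```text
time_s: 11.22
tcp_pos: [0.5306, 0.0261, 0.0645]
eef_rot: [-178.5, 89.3, -159.7]
contact_force: [-11.4, -5.0, 3.5]
gripper_width: 0.033
```

```bash
python3 -c "from h import *;st()"
```

```text
t 11.22 tcp [0.5306 0.0261 0.0645] jig mm [-121.7   13.2   64.5] Fjig [-12.4   -1.04   3.46] w 0.033
```

Emit:
step_arm --steps '[[[0,0.025,0],0],[[0,0.025,0],0]]'

```text
time_s: 11.38
tcp_pos: [0.5303, 0.027, 0.0645]
eef_rot: [-178.5, 89.3, -159.6]
contact_force: [-10.7, -5.6, 3.3]
gripper_width: 0.0329
```

```bash
python3 -c "from h import *;st()"
```

```text
t 11.38 tcp [0.5303 0.027  0.0645] jig mm [-121.7   14.2   64.5] Fjig [-11.92  -1.79   3.26] w 0.0329
```

Emit:
step_arm --steps '[[[0,0.025,0],0],[[0,0.025,0],0]]'

```text
time_s: 11.55
tcp_pos: [0.5299, 0.0279, 0.0645]
eef_rot: [-178.3, 89.3, -159.5]
contact_force: [-11.9, -5.2, 3.8]
gripper_width: 0.033
```

```bash
python3 -c "from h import *;st()"
```

```text
t 11.55 tcp [0.5299 0.0279 0.0645] jig mm [-121.7   15.2   64.5] Fjig [-12.95  -1.03   3.77] w 0.033
```

Run:
```python
from h import *
s,R=st()
a=cv2.resize(capture('scene')[195:255,365:425],None,fx=7,fy=7,interpolation=cv2.INTER_CUBIC)
b=cv2.resize(capture('side')[210:270,250:310],None,fx=7,fy=7,interpolation=cv2.INTER_CUBIC)
cv2.imwrite('pics/cmp7.png',cv2.resize(np.hstack([a,b]),(800,400)))
```

```text
t 11.55 tcp [0.5299 0.0279 0.0645] jig mm [-121.7   15.2   64.5] Fjig [-12.95  -1.03   3.77] w 0.033
```

View pics/cmp7.png

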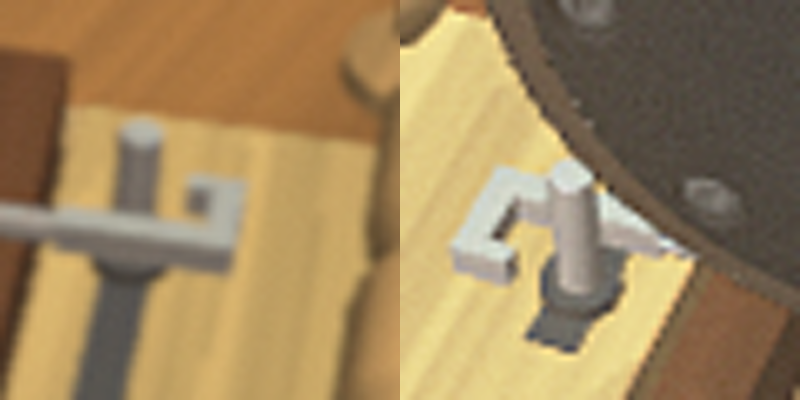

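The post (left panel (140,165), right panel (575,220)) now lies in the throat in y, close to the rod. I'll continue feeling for it.

Emit:
step_arm --steps '[[[0,0.02,0],0],[[0,0.02,0],0]]'

```text
time_s: 11.82
tcp_pos: [0.5297, 0.0287, 0.0646]
eef_rot: [-178.2, 89.3, -159.4]
contact_force: [-11.7, -7.4, 3.4]
gripper_width: 0.0331
```

```bash
python3 -c "from h import *;st()"
```

```text
t 11.82 tcp [0.5297 0.0287 0.0646] jig mm [-121.7   16.    64.6] Fjig [-13.51  -3.24   3.4 ] w 0.0331
```

Emit:
step_arm --steps '[[[0,0.02,0],0],[[0,0.02,0],0]]'

```text
time_s: 11.98
tcp_pos: [0.5295, 0.0292, 0.0646]
eef_rot: [-176.8, 89.3, -158.0]
contact_force: [-10.4, -7.7, 3.2]
gripper_width: 0.0333
```

```bash
python3 -c "from h import *;st()"
```

```text
t 11.98 tcp [0.5295 0.0292 0.0646] jig mm [-121.7   16.5   64.6] Fjig [-12.33  -3.89   3.24] w 0.0333
```

Emit:
step_arm --steps '[[[0,0.02,0],0],[[0,0,0],0]]'

```text
time_s: 12.15
tcp_pos: [0.5294, 0.0295, 0.0646]
eef_rot: [-176.0, 89.3, -157.2]
contact_force: [-10.7, -9.0, 3.5]
gripper_width: 0.0326
```

Run:
```python
from h import *
s,R=st()
a=cv2.resize(capture('scene')[195:255,365:425],None,fx=7,fy=7,interpolation=cv2.INTER_CUBIC)
b=cv2.resize(capture('side')[210:270,250:310],None,fx=7,fy=7,interpolation=cv2.INTER_CUBIC)
cv2.imwrite('pics/cmp8.png',cv2.resize(np.hstack([a,b]),(800,400)));st()
```

```text
t 12.15 tcp [0.5294 0.0295 0.0646] jig mm [-121.7   16.8   64.6] Fjig [-13.04  -5.07   3.45] w 0.0326
t 12.25 tcp [0.5294 0.0295 0.0646] jig mm [-121.7   16.8   64.6] Fjig [-12.57  -4.92   3.1 ] w 0.0331
```

View pics/cmp8.png

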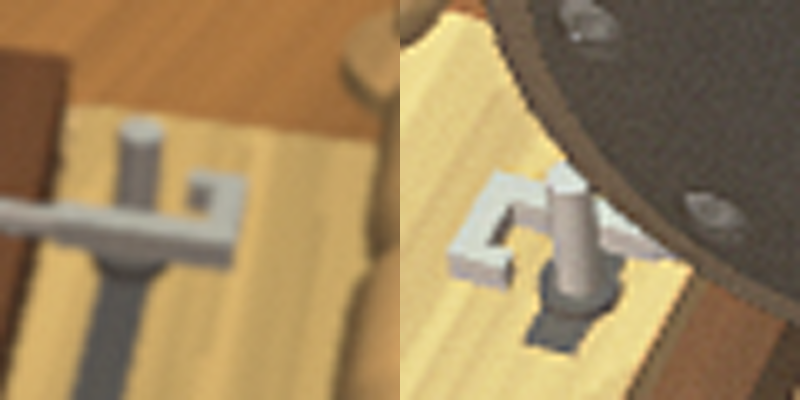

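Emit:
step_arm --steps '[[[0,-0.01,-0.03],0],[[0,0,-0.05],0],[[0,0,-0.05],0],[[0,0,-0.05],0],[[0,0,-0.05],0],[[0,0,-0.05],0],[[0,0,-0.05],0],[[0,0,-0.05],0],[[0,0,-0.05],0],[[0,0,-0.05],0],[[0,0,0],0]]'

```text
time_s: 13.17
tcp_pos: [0.5213, 0.0267, 0.0646]
eef_rot: [-176.8, 89.5, -158.0]
contact_force: [-7.0, -7.1, -0.2]
gripper_width: 0.033
```

Run:
```python
from h import *
s,R=st()
a=cv2.resize(capture('scene')[195:255,365:425],None,fx=7,fy=7,interpolation=cv2.INTER_CUBIC)
b=cv2.resize(capture('side')[210:270,250:310],None,fx=7,fy=7,interpolation=cv2.INTER_CUBIC)
cv2.imwrite('pics/cmp9.png',cv2.resize(np.hstack([a,b]),(800,400)));st()
```

```text
t 13.17 tcp [0.5213 0.0267 0.0646] jig mm [-130.3   16.8   64.6] Fjig [-8.9  -4.48 -0.2 ] w 0.033
t 13.27 tcp [0.5213 0.0267 0.0646] jig mm [-130.3   16.8   64.6] Fjig [-10.39  -4.07  -0.27] w 0.033
```

View pics/cmp9.png

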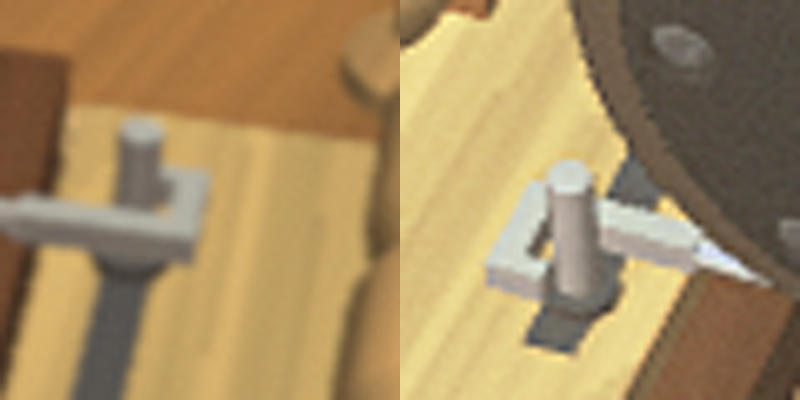

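The post is inside the hook throat, the lip is around it, and the foot is about to reach it. I'll keep easing back.

Emit:
step_arm --steps '[[[0,0,-0.05],0],[[0,0,-0.05],0],[[0,0,-0.05],0],[[0,0,-0.05],0],[[0,0,0],0]]'

```text
time_s: 13.68
tcp_pos: [0.5181, 0.0257, 0.0647]
eef_rot: [-176.4, 89.5, -157.6]
contact_force: [-5.0, -6.1, -4.1]
gripper_width: 0.0331
```

```bash
python3 -c "from h import *;st()"
```

```text
t 13.68 tcp [0.5181 0.0257 0.0647] jig mm [-133.7   16.9   64.7] Fjig [-6.71 -4.13 -4.06] w 0.0331
```

Emit:
step_arm --steps '[[[0,0,-0.04],0],[[0,0,-0.04],0],[[0,0,-0.04],0],[[0,0,0],0]]'

```text
time_s: 14.02
tcp_pos: [0.517, 0.0251, 0.0647]
eef_rot: [-173.4, 89.6, -154.5]
contact_force: [-1.8, -7.4, -7.6]
gripper_width: 0.0333
```

```bash
python3 -c "from h import *;st()"
```

```text
t 14.02 tcp [0.517  0.0251 0.0647] jig mm [-134.9   16.7   64.7] Fjig [-4.09 -6.39 -7.62] w 0.0333
```

Emit:
step_arm --steps '[[[0.03,-0.02,-0.03],0],[[0.03,-0.02,-0.03],0],[[0.02,0,-0.03],0],[[0,0,0],0]]'

```text
time_s: 14.35
tcp_pos: [0.5166, 0.0247, 0.0645]
eef_rot: [-172.4, 89.8, -153.4]
contact_force: [-4.3, -3.1, 5.3]
gripper_width: 0.033
```

```bash
python3 -c "from h import *;st()"
```

```text
t 14.35 tcp [0.5166 0.0247 0.0645] jig mm [-135.4   16.4   64.5] Fjig [-5.05 -1.6   5.32] w 0.033
```

Emit:
step_arm --steps '[[[0,0,-0.03],0],[[0,0,-0.03],0],[[0,0,0],0]]'

```text
time_s: 14.6
tcp_pos: [0.5152, 0.0242, 0.0645]
eef_rot: [-173.9, 89.8, -155.0]
contact_force: [-6.3, -3.7, 5.8]
gripper_width: 0.0331
```

Run:
```python
from h import *
s,R=st()
a=cv2.resize(capture('scene')[195:255,365:425],None,fx=7,fy=7,interpolation=cv2.INTER_CUBIC)
b=cv2.resize(capture('side')[210:270,250:310],None,fx=7,fy=7,interpolation=cv2.INTER_CUBIC)
cv2.imwrite('pics/cmp10.png',cv2.resize(np.hstack([a,b]),(800,400)));st()
```

```text
t 14.6 tcp [0.5152 0.0242 0.0645] jig mm [-136.9   16.4   64.5] Fjig [-7.18 -1.44  5.76] w 0.0331
t 14.7 tcp [0.5152 0.0242 0.0645] jig mm [-136.9   16.4   64.5] Fjig [-6.23 -1.51  6.05] w 0.0329
```

View pics/cmp10.png

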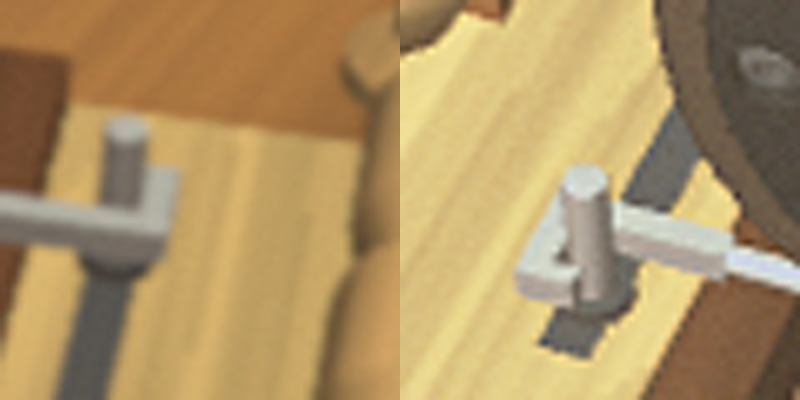

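The post and carrier now move with the hook (post left panel from (140,130) to (127,130)). I'll continue gently.

Emit:
step_arm --steps '[[[-0.02,0,-0.03],0],[[-0.02,0,-0.03],0],[[0,0,0],0]]'

```text
time_s: 14.95
tcp_pos: [0.514, 0.0238, 0.0647]
eef_rot: [-176.8, 89.8, -157.9]
contact_force: [-3.3, -3.7, -2.6]
gripper_width: 0.0327
```

```bash
python3 -c "from h import *;st()"
```

```text
t 14.95 tcp [0.514  0.0238 0.0647] jig mm [-138.1   16.5   64.7] Fjig [-4.28 -2.44 -2.58] w 0.0327
```

Emit:
step_arm --steps '[[[0,0,-0.02],0],[[0,0,-0.02],0],[[0,0,0],0]]'

```text
time_s: 15.2
tcp_pos: [0.5139, 0.0239, 0.0647]
eef_rot: [-175.5, 89.8, -156.6]
contact_force: [-2.2, -4.5, -5.4]
gripper_width: 0.033
```

```bash
python3 -c "from h import *;st()"
```

```text
t 15.2 tcp [0.5139 0.0239 0.0647] jig mm [-138.2   16.5   64.7] Fjig [-3.56 -3.58 -5.42] w 0.033
```

Emit:
step_arm --steps '[[[0.02,-0.01,-0.02],0],[[0,-0.01,-0.02],0],[[0,0,0],0]]'

```text
time_s: 15.45
tcp_pos: [0.5139, 0.0238, 0.0647]
eef_rot: [176.5, 89.9, -164.6]
contact_force: [-3.0, -3.4, -5.5]
gripper_width: 0.0328
```

```bash
python3 -c "from h import *;st()"
```

```text
t 15.45 tcp [0.5139 0.0238 0.0647] jig mm [-138.2   16.5   64.7] Fjig [-3.92 -2.23 -5.49] w 0.0328
```

Emit:
step_arm --steps '[[[0,0,-0.02],0],[[0,0,-0.01],0],[[0,0,0],0]]'

```text
time_s: 15.7
tcp_pos: [0.5139, 0.0238, 0.0648]
eef_rot: [177.4, 90.0, -163.7]
contact_force: [-0.8, -3.9, -10.6]
gripper_width: 0.0328
```

Run:
```python
from h import *
s,R=st()
a=cv2.resize(capture('scene')[195:315,345:465],None,fx=4,fy=4,interpolation=cv2.INTER_CUBIC)
b=cv2.resize(capture('side')[190:310,220:340],None,fx=4,fy=4,interpolation=cv2.INTER_CUBIC)
cv2.imwrite('pics/cmp11.png',cv2.resize(np.hstack([a,b]),(800,400)));st()
```

```text
t 15.7 tcp [0.5139 0.0238 0.0648] jig mm [-138.2   16.5   64.8] Fjig [ -2.02  -3.48 -10.58] w 0.0328
t 15.8 tcp [0.5139 0.0238 0.0648] jig mm [-138.2   16.5   64.8] Fjig [ -1.77  -4.33 -10.88] w 0.0326
```

View pics/cmp11.png

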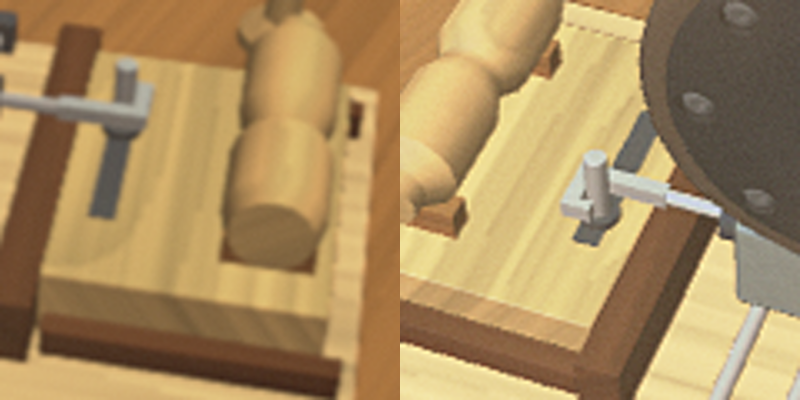

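Emit:
step_arm --steps '[[[0.03,-0.02,0],0],[[0.02,-0.01,-0.01],0],[[0,0,0],0]]'

```text
time_s: 16.05
tcp_pos: [0.514, 0.0237, 0.0646]
eef_rot: [56.1, 90.0, 75.0]
contact_force: [-5.3, -1.0, -0.1]
gripper_width: 0.0331
```

```bash
python3 -c "from h import *;st()"
```

```text
t 16.05 tcp [0.514  0.0237 0.0646] jig mm [-138.1   16.3   64.6] Fjig [-5.28  0.78 -0.05] w 0.0331
```

Emit:
step_arm --steps '[[[0,0,-0.02],0],[[0,0,-0.02],0],[[0,0,0],0]]'

```text
time_s: 16.3
tcp_pos: [0.5139, 0.0236, 0.0646]
eef_rot: [10.4, 89.9, 29.4]
contact_force: [-2.7, 2.0, -2.0]
gripper_width: 0.0336
```

```bash
python3 -c "from h import *;st()"
```

```text
t 16.3 tcp [0.5139 0.0236 0.0646] jig mm [-138.2   16.3   64.6] Fjig [-1.87  2.8  -1.97] w 0.0336
```

Emit:
step_arm --steps '[[[0,0.02,0],0],[[0,0,-0.01],0]]'

```text
time_s: 16.47
tcp_pos: [0.5138, 0.0237, 0.0646]
eef_rot: [-5.8, 89.9, 13.1]
contact_force: [-1.1, -0.5, -0.5]
gripper_width: 0.0329
```

Emit:
step_arm --steps '[[[0,0,0],0],[[0,0,0],0],[[0,0,0],0],[[0,0,0],0],[[0,0,0],0],[[0,0,0],0]]' --fingers 0.3

```text
time_s: 16.97
tcp_pos: [0.5132, 0.0234, 0.0643]
eef_rot: [-3.8, 90.0, 15.2]
contact_force: [0.5, -0.6, -0.3]
gripper_width: 0.0609
```

Run:
```python
from h import *
s,R=st()
a=cv2.resize(capture('scene')[195:315,225:465],None,fx=3.3,fy=3.3,interpolation=cv2.INTER_CUBIC)
cv2.imwrite('pics/sc12.png',a);cv2.imwrite('pics/w12.png',capture('wrist'))
```

```text
t 16.97 tcp [0.5132 0.0234 0.0643] jig mm [-139.    16.3   64.3] Fjig [ 0.24 -0.71 -0.27] w 0.0609
```

View pics/sc12.png

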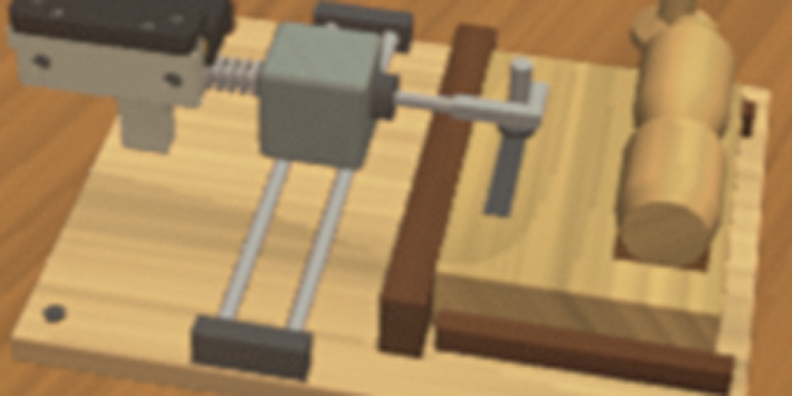

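View pics/w12.png

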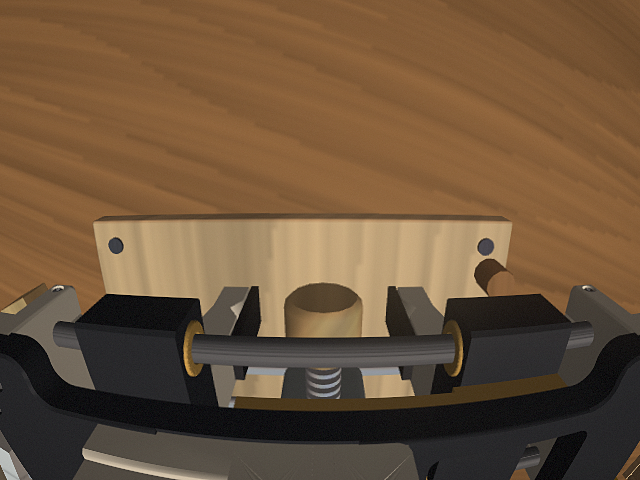

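The knob (wrist (323,310)) is free with even gaps to both pads, and the hook holds the post at scene crop (525,95). I'll retreat straight up.

Emit:
step_arm --steps '[[[-0.2,0,0],0],[[-0.5,0,0],0],[[-1,0,0],0],[[-1,0,0],0],[[-1,0,0],0],[[-1,0,0],0],[[-1,0,0],0],[[-1,0,0],0],[[-1,0,-1],0],[[-0.5,0,-1],0],[[0,0,-1],0],[[0,0,0],0],[[0,0,0],0]]'

```text
time_s: 18.15
tcp_pos: [0.4558, 0.0037, 0.2296]
eef_rot: [5.5, 89.9, 24.4]
contact_force: [0.6, 1.0, 0.0]
gripper_width: 0.0618
```

Run:
```python
from h import *
s,R=st()
cv2.imwrite('pics/sc13.png',cv2.resize(capture('scene')[185:375,225:475],None,fx=3.1,fy=3.1,interpolation=cv2.INTER_CUBIC))
cv2.imwrite('pics/si13.png',cv2.resize(capture('side')[165:375,170:440],None,fx=2.8,fy=2.8,interpolation=cv2.INTER_CUBIC))
```

```text
t 18.15 tcp [0.4558 0.0037 0.2296] jig mm [-199.7   16.3  229.6] Fjig [0.86 0.81 0.04] w 0.0618
```

View pics/sc13.png

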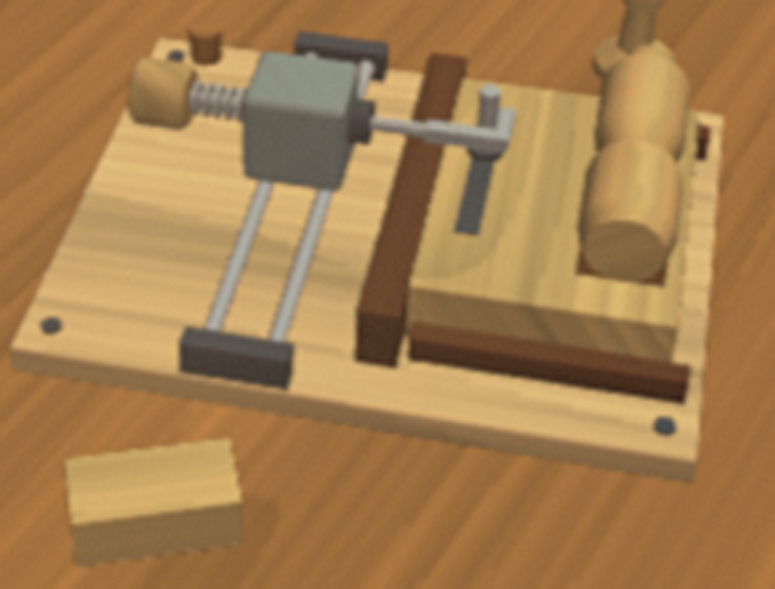

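View pics/si13.png

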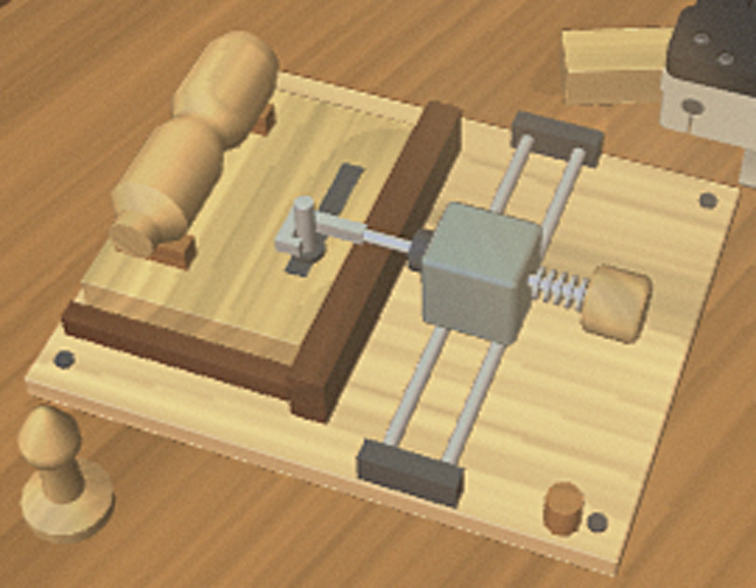

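Run:
```python
from h import *
J=lambda r:(jig(plane(r,.085))*1e3).round(1)
print(J(si(305,203)),J(ray('scene',(489/3.1+225-.34,92/3.1+185-.34))), 'before',J(si(296,201)))
J2=lambda r:(jig(plane(r,.048))*1e3).round(1)
print('carrier +y fence-side corner, side',J2(si(296,345)),'knob',(jig(tri([ray('scene',(162/3.1+225-.34,92/3.1+185-.34)),si(617,303)])[0])*1e3).round(1))
print(close_job())
```

```text
[20.6 25.1 85. ] [20.6 21.9 85. ] before [25.3 25.3 85. ]
carrier +y fence-side corner, side [ 3.8 82.1 48. ] knob [-138.4   15.8   62.8]
the job is handed in; nothing more can be done
None
```

The post is hooked and the carrier has been drawn up to the fence. I handed the job in at about 18 s of the 42 s allowed, with the gripper well clear of everything.

- **Press and slide:** I gripped the knob, pressed the plunger to about 29 mm, and slid the block about 81 mm towards the post. I stopped when the sideways force rose from about 2 N to about 5 N, so the rod pressed on the post with about 3 N.
- **Ease back and release:** I eased the knob back in small steps until it stopped moving at about 12 mm. I then let go with only about 1 N left on it, so there was no snap-back. The highest sideways force I read was 6.4 N, about 4 N of it on the post.
- **Final checks that agree:** Both cameras put the post at jig x of about 20.6 mm; it started at about 25.5 mm and 20 mm is home. The knob was at x = -138.4 mm, so the plunger stays at about 12 mm. The hook is around the post, and the stub, offcut and finial look unmoved in the pictures.
- **Check that disagrees:** One rough corner reading from the side camera put the carrier's fence-side corner at x = 3.8 mm. I put this down to picking the wrong pixel on a blurry edge, because the post position, the plunger stop and the pictures all show the carrier home. I did not measure that corner again.

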